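Push the loaded carriers home on the pipetting deck

ROBOT

A 6-joint arm with a two-finger parallel gripper is mounted at the origin on the work surface. World frame = base frame: x ahead of the robot, y to its left, z up, the work surface at z = 0. Lengths are in m, angles in degrees, forces in N, time in s.
With the tool pointing down it reaches from about 0.25 to 0.725 m from the base axis. Payload 9.7 kg.
Tool frame: the origin (TCP) lies midway between the tips of the shut fingers; the grasp point (between the pads) lies 19 mm behind it; z points along the fingers, x is the direction in which the jaws open and shut, and the axes are right-handed (so a half turn about z gives the same grasp; the last joint's range is limited). The gripper opens to 85 mm and grips with 20 to 120 N. Pads are 22 mm wide; open, the fingers measure 114 mm over their backs; the gripper's body (76 mm by 85 mm) begins 54 mm behind the grasp point. The pads swing forward as they close: fully open they stand 13 mm farther back than shut.
Start: joints at [75.344, 4.979, 10.078, 95.1, 0, 90], TCP at [0.139, 0.532, 0.231] pointing down, gripper open.
Joint ranges: [-179.16, 179.16], [-48.56, 103.87], [-65.8, 70.77], [-126.05, 130.52], [-82.76, 87.17], [-180, 180]. Speed limits (degrees/s): [127.2, 127.2, 147.25, 180, 180, 180].

INTERFACE

Orientations are given as [roll, pitch, yaw] about the fixed x, y, z axes, in that order (R = Rz(yaw) Ry(pitch) Rx(roll)).
In Python, from workcell import bot, optics gives the robot as it stands.
- The arm moves only by the shell command python3 -m creep 'ROWS' [FORCE]. ROWS is JSON, a list of rows, each a list of 7 numbers: the shift along the tool's x, y, z in m, then the turn, a rotation vector about the tool's x, y, z in rad, then the opening, from 0 (shut) to 1 (fully open). A call has 1 to 8 rows; each row is the pose to reach, as a shift and turn from the pose commanded when the call began, along the tool's axes at that moment; what a row does not reach only later rows make up. A row lasts 1/10 s, in which the tool goes at most 50 mm and 8.59 degrees, less where a joint would pass 70% of its speed; a pose out of reach is approached as far as the arm can. A call with a gripper value outside its range is refused whole. The fingers move at their own pace and stop on an object; FORCE is the grip in N (left out, the last holds). Time passes only in rows, so rows that repeat a pose let the fingers close. It gives the time, the measured TCP pose, the force and the opening at its end, in the units of the state.
- bot.get_obs(): the state, without advancing time (a new reading comes with each control period).
- optics.camera(name): name is "scene" or "side" or "wrist"; returns the picture (400x640x3 uint8, red, green, blue); there is no depth.
- optics.camera_params(name): a dict with "camera_matrix" (3x3 intrinsics, pixels), "R" (3x3) and "t" (3): a world point X has camera coordinates R X + t; the wrist camera has in their place "mount" (4x4, takes a point from camera to tool coordinates, whose origin is the TCP and whose axes are the tool frame's). Camera axes: x right, y down, z forward; pixel columns grow to the right and rows downward; lengths in m; the calibration is good to about 2 mm. A picture is of the moment at which its call begins: read the wrist's pose just before it. camera_params takes no time and is no camera call.
- bot.job_done(): hands the job in, once; it reports no verdict.
The state is a dict: "time": time; "q": joint angles; "qd": joint speeds; "joint_efforts": joint torques, N m; "ee_pos": TCP position; "tcp_rot": TCP orientation; "wrist_force": force on the tool from outside, world axes, zero at the start; "torque": the same for the moment, N m; "opening": finger opening in m.
Only numpy, scipy, OpenCV 4.12 (cv2) and the standard library are available. Lean on these libraries where they do the work, as an engineer would, in place of code of your own. Each camera call takes 0.05 s, during which the arm holds its last target.

TASK

On the open deck of the pipetting workstation, push the two loaded carriers - the one with the well plate and the one with the tube rack - back along their rails with a fingertip against the upright end tab until you feel each one drop level into its locating notches. Slide them only: nothing needs gripping, and no carrier may be lifted or its load shifted out of its nest. Leave the empty carrier standing where it is, leave everything else alone, and finish clear of it all.

Things in the scene. Friction and masses are not known exactly. Their poses are not given: they have to be found in the camera images.
- deck: Open deck of a pipetting workstation, fixed: white base 360 mm (x) by 630 mm, 55 mm high, robot side at x -180. Origin at bench height under the middle lane's centre line; x runs along the lanes away from the robot, z up. Three lanes, centre lines y -130, 0, 130; rail tops z 67; side guides to z 80. Left end (y 230 to 330, x -30 to 170): column and folded arm, up to z 350. Right apron: jar and low chute.
- notch_left (a point): Where the origin of a carrier lies when it is home in the left lane (deck x -75, y 130, z 61). Riding on the rails it is 6 mm higher. Every lane has four notches, one per carrier foot, 6 mm deep, 14 mm long for feet 10 mm across (2 mm play either way); once dropped in, the carrier cannot slide either way.
- notch_middle (a point): The same for the middle lane (deck x -75, y 0, z 61). The rails run on 25 mm past the home position to a rubber buffer, so a carrier pushed fast can skate over its notches; up to 60 mm/s is safe. Sliding takes about 1 to 3 N; a carrier that has gone past can be drawn back by its tab.
- notch_right (a point): The same for the right lane (deck x -75, y -130, z 61).
- plate_carrier: Carrier with the white well plate: aluminium board 205 x 105 x 6 mm (x 0 to 205, z 8 to 14) on four fixed feet, black upright end tab at the robot side: x 0 to 12, 44 mm wide, z 14 to 49. Origin under the middle of the tab's front face, level with the feet's undersides; x as the deck's, z up. Bare board from x 12 to 60; load centred at x 130. Starts 50 to 100 mm short of home, in any lane.
- tube_carrier: Carrier with the grey rack of capped microtubes (rack top 62 mm above this origin); board, tab, origin and axes as for the plate carrier. Starts 50 to 100 mm short of home, in any lane.
- empty_carrier: Carrier with nothing on it; board, tab, origin and axes as for the plate carrier. To be left where it stands, 50 to 100 mm short of home.
- plate_carrier_rear (a point): Middle of the rear edge of the plate carrier's board: x 205, z 11 in the carrier's frame.
- tube_carrier_rear (a point): Middle of the rear edge of the tube carrier's board: x 205, z 11 in the carrier's frame.
- empty_carrier_rear (a point): Middle of the rear edge of the empty carrier's board: x 205, z 11 in the carrier's frame.
- well_plate_mid (a point): Centre of the loose 24-well plate, 128 x 86 x 20 mm, in its carrier's nest.
- tube_rack_mid (a point): Centre of the loose tube rack, 126 x 85 x 48 mm, in its carrier's nest.
- reagent_jar: Small amber jar, 40 mm across, 60 mm tall, on the deck's right apron; origin under its centre. Leave alone.
- petri_dish: Closed flat dish, 94 mm across, 16 mm tall, on the bench in front of the deck. Leave alone.
- forceps: Steel forceps, 120 mm long, lying on the bench in front of the deck. Leave alone.
- marker_pen: Marker pen, 130 mm long, 16 mm thick, lying on the bench in front of the deck. Leave alone.
- tip_box: Pipette tip box, 122 x 87 x 67 mm, on the bench right of the deck. Leave alone.
- sample_box: Cardboard sample box, 92 x 92 x 50 mm, on the bench left of the deck. Leave alone.
Not all that is in view belongs to the job. What is shaped like the plate_carrier but blue, orange or red is not meant.

How it is judged:
By the outcome, as a careful person would: the job done as asked, in the order asked, and still so for the second after the job is handed in, with the robot touching nothing.
It also fails if it takes over 48 s, if anything falls off the work surface, if the arm or the gripper's body presses on something with over 40 N, if the wrist force passes 120 N, or if a joint passes its speed limit or range.

## Working session

There is one attempt and no reset: what is moved stays moved. The work goes in short steps, Python scripts to look and compute and a shell command to move; the robot and the scene stay as the last step left them, time stands still between calls to the robot, and variables do not carry over. Pictures are saved under pics/ and viewed, and the job is handed in when it is done.

```bash
mkdir -p pics; ls
python3 - <<'E'
from workcell import bot, optics
import cv2,json
print(bot.get_obs())
for n in ["scene","side","wrist"]:
    im=optics.camera(n); cv2.imwrite(f"pics/{n}0.png",im[:,:,::-1])
    print(n,optics.camera_params(n))
E
```

```text
pics
{'time': 0.0, 'q': array([ 7.53429278e+01,  5.01155183e+00,  1.00323265e+01,  9.50974770e+01,
       -3.94720341e-04,  8.99986527e+01]), 'qd': array([-0.05234073, -0.0070519 ,  0.02159344,  0.01214437, -0.00813626,
       -0.03596354]), 'joint_efforts': array([-2.16077278e-03, -5.20399475e+01,  4.64790487e+01,  1.67140405e-02,
       -2.18649216e-04,  6.56301978e-06]), 'ee_pos': array([0.13911291, 0.53188236, 0.23055966]), 'tcp_rot': array([1.79999607e+02, 7.67022481e-02, 7.53442751e+01]), 'wrist_force': array([ 0.8817845 , -1.13019245, -0.00373699]), 'torque': array([ 0.03501426, -0.00727477, -0.03548201]), 'opening': 0.08542581588845619}
scene {'camera_matrix': array([[432.97177714,   0.        , 319.28009648],
       [  0.        , 432.97177714, 197.86894034],
       [  0.        ,   0.        ,   1.        ]]), 'R': array([[-0.38078802,  0.9244823 ,  0.01824741],
       [ 0.7068788 ,  0.30376695, -0.63878635],
       [-0.59608964, -0.23034348, -0.76916775]]), 't': array([ 0.1333606 , -0.27347933,  2.00061929])}
side {'camera_matrix': array([[484.50010282,   0.        , 320.31806769],
       [  0.        , 484.50010282, 200.44596385],
       [  0.        ,   0.        ,   1.        ]]), 'R': array([[ 0.92397144, -0.3823956 , -0.00709901],
       [-0.24943484, -0.58842388, -0.76911612],
       [ 0.28992939,  0.71241206, -0.63906964]]), 't': array([-0.42684008,  0.18670376,  1.35635968])}
wrist {'camera_matrix': array([[342.1313875 ,   0.        , 319.3428813 ],
       [  0.        , 342.1313875 , 198.33003826],
       [  0.        ,   0.        ,   1.        ]]), 'mount': array([[ 9.99999752e-01,  5.13788074e-04,  4.81162383e-04,
         2.51686652e-04],
       [-6.37393518e-04,  9.50989445e-01,  3.09222686e-01,
        -7.89159315e-02],
       [-2.98705419e-04, -3.09222916e-01,  9.50989537e-01,
        -1.40989645e-01],
       [ 0.00000000e+00,  0.00000000e+00,  0.00000000e+00,
         1.00000000e+00]])}
```

View pics/scene0.png

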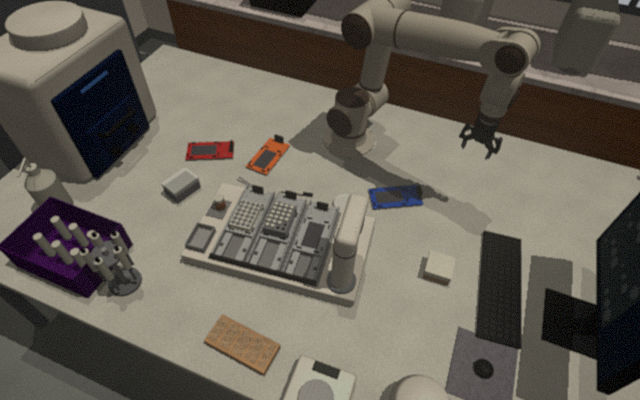

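View pics/side0.png

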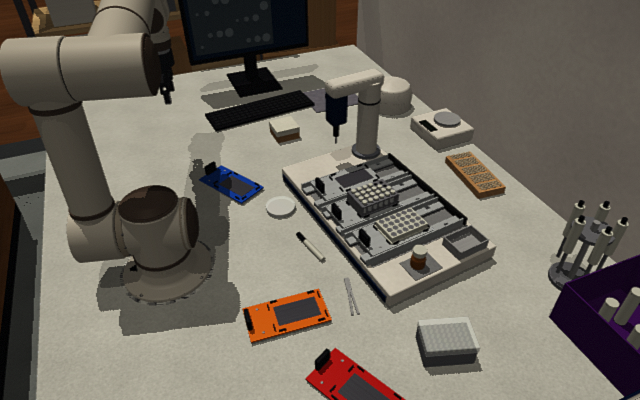

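View pics/wrist0.png

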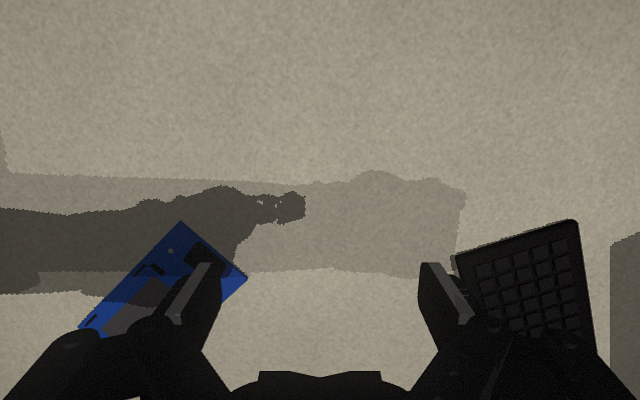

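The side view shows the plate carrier in the right lane, next to the jar at about (418,258). The tube rack is in the middle lane at about (373,195), and the empty carrier is in the left lane next to the column. I'll crop in to measure.

Run:
```python
import cv2
a=cv2.imread("pics/side0.png")[140:310,270:500]; cv2.imwrite("pics/side0c.png",cv2.resize(a,None,fx=3.4,fy=3.4,interpolation=cv2.INTER_CUBIC))
a=cv2.imread("pics/scene0.png")[170:310,175:385]; a=cv2.convertScaleAbs(a,alpha=1.4); cv2.imwrite("pics/scene0c.png",cv2.resize(a,None,fx=3.8,fy=3.8,interpolation=cv2.INTER_CUBIC))
```

```text
(no output)
```

View pics/side0c.png

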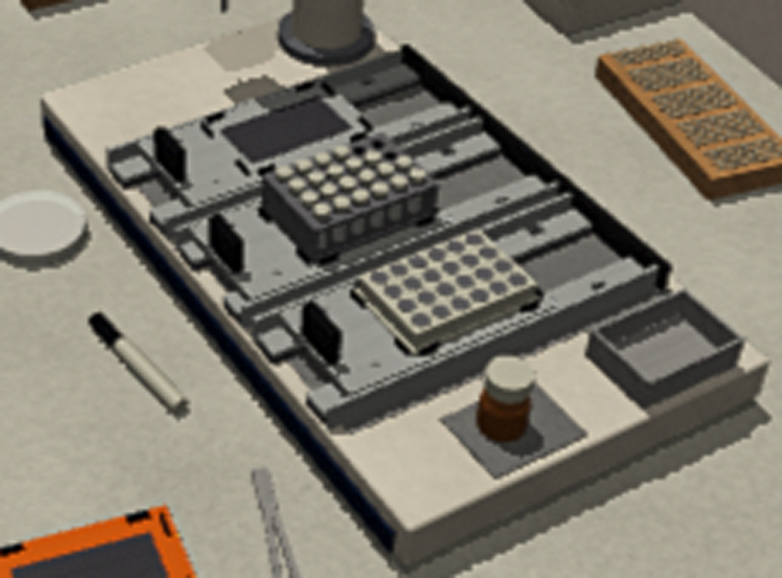

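View pics/scene0c.png

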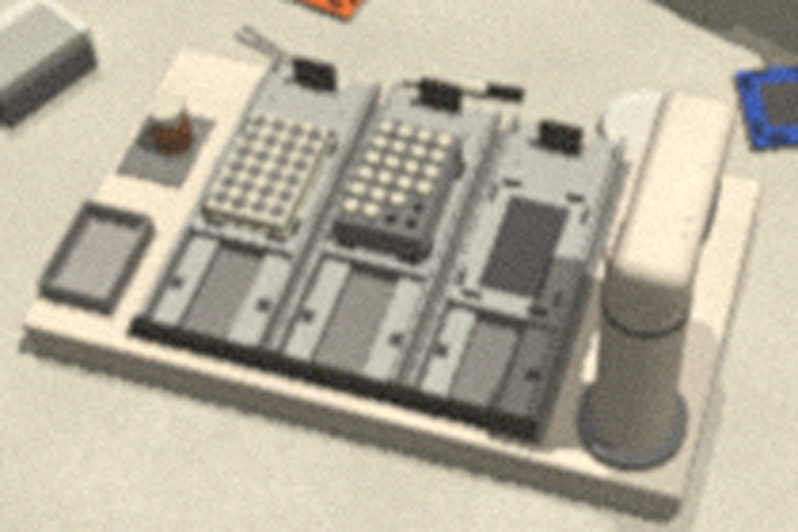

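```bash
cat > h.py <<'E'
import numpy as np
from workcell import optics
def ray(cam,u,v,T=None):
    p=optics.camera_params(cam);K=p["camera_matrix"]
    d=np.linalg.solve(K,[u,v,1.0])
    if cam=="wrist":
        M=T@p["mount"]; return M[:3,3],M[:3,:3]@d
    R,t=p["R"],p["t"]; return -R.T@t,R.T@d
def onz(cam,u,v,z,T=None):
    o,d=ray(cam,u,v,T); return o+d*(z-o[2])/d[2]
def proj(cam,X):
    p=optics.camera_params(cam);c=p["camera_matrix"]@(p["R"]@np.array(X)+p["t"]);return c[:2]/c[2]
E
python3 - <<'E'
from h import *
def s(x,y): return 270+(x-1.2)/3.4,140+(y-1.2)/3.4
def c(x,y): return 175+(x-1.4)/3.8,170+(y-1.4)/3.8
P={}
for n,p,z in [("LF",(44,100),.055),("RF",(397,530),.055),("RR",(765,362),.055)]:
    P[n]=onz("side",*s(*p),z); print("side",n,P[n])
for n,p,z in [("LR",(680,495),.055),("RR",(28,330),.055),("RF",(180,53),.055),("LF",(758,178),.055)]:
    print("scene",n,onz("scene",*c(*p),z))
d=P["LF"]-P["RF"];print(np.linalg.norm(d),np.degrees(np.arctan2(-d[0],d[1])),np.linalg.norm(P["RR"]-P["RF"]))
# tabs: triangulate centre of tab top
for n,a,b in [("plate",(313,302),(318,62)),("tube",(222,217),(443,83)),("empty",(168,132),(562,124))]:
    # tab top front centre approx at z=.116
    print(n,onz("side",*s(*a),.116),onz("scene",*c(*b),.116))
E
```

```text
side LF [0.42648998 0.24272462 0.055     ]
side RF [ 0.48962251 -0.36372033  0.055     ]
side RR [ 0.84638098 -0.32702523  0.055     ]
scene LR [0.78250578 0.29890509 0.055     ]
scene RR [ 0.86071636 -0.31106038  0.055     ]
scene RF [ 0.50922663 -0.35778655  0.055     ]
scene LF [0.4266892  0.25573291 0.055     ]
0.6097222266648112 5.943234849201724 0.35864067717743864
plate [ 0.50948632 -0.17837195  0.116     ] [ 0.50845487 -0.18869029  0.116     ]
tube [ 0.48539374 -0.05476909  0.116     ] [ 0.48411877 -0.06194055  0.116     ]
empty [0.48861459 0.07227322 0.116     ] [0.48610506 0.06670623 0.116     ]
```

```bash
cat >> h.py <<'E'
from scipy.spatial.transform import Rotation as Ro
from workcell import bot
def pose(o=None):
    o=o or bot.get_obs(); T=np.eye(4);T[:3,:3]=Ro.from_euler("xyz",o["tcp_rot"],degrees=True).as_matrix();T[:3,3]=o["ee_pos"];return T
def delta(pos,yaw):
    T=pose();Rt=Ro.from_euler("xyz",[180,0,yaw],degrees=True).as_matrix()
    return np.round(T[:3,:3].T@(np.array(pos)-T[:3,3]),4),np.round(Ro.from_matrix(T[:3,:3].T@Rt).as_rotvec(),4)
E
python3 -c "
from h import *
print(delta([.36,-.1,.28],96.5))"
```

```text
(array([-0.5555,  0.3736, -0.0487]), array([-2.000e-04,  1.000e-03, -3.693e-01]))
```

```bash
python3 -m creep '[[-0.06,0.04,-0.049,0,0,-0.05,0],[-0.1,0.067,-0.049,0,0,-0.09,0],[-0.14,0.094,-0.049,0,0,-0.13,0],[-0.18,0.121,-0.049,0,0,-0.17,0],[-0.22,0.148,-0.049,0,0,-0.21,0],[-0.26,0.175,-0.049,0,0,-0.25,0],[-0.3,0.202,-0.049,0,0,-0.29,0],[-0.34,0.229,-0.049,0,0,-0.33,0]]' 40
python3 -c "
from h import *
print(bot.get_obs()['q']);print(delta([.36,-.1,.28],96.5))"
```

```text
time: 0.95
ee_pos: [0.2678, 0.1628, 0.2803]
tcp_rot: [180.0, -0.0, 94.4]
wrist_force: [2.1, 0.7, 0.2]
opening: 0.0
[ 3.13070611e+01 -2.51683258e+01 -1.01446771e+01  1.04979447e+02
 -5.76422832e-03  2.69034392e+01]
(array([-2.691e-01,  7.180e-02,  2.000e-04]), array([ 0.0007, -0.0002, -0.0366]))
```

```bash
python3 -m creep '[[-0.045,0.012,0,0,0,-0.01,0],[-0.09,0.024,0,0,0,-0.02,0],[-0.135,0.036,0,0,0,-0.037,0],[-0.18,0.048,0,0,0,-0.037,0],[-0.225,0.06,0,0,0,-0.037,0],[-0.269,0.072,0,0,0,-0.037,0],[-0.269,0.072,0,0,0,-0.037,0]]'
python3 -c "
from h import *
import cv2,json
o=bot.get_obs();np.save('T1.npy',pose(o));print(o['ee_pos'],o['tcp_rot'],o['q'],o['wrist_force'])
im=optics.camera('wrist');cv2.imwrite('pics/w1.png',im[:,:,::-1])
cv2.imwrite('pics/w1c.png',cv2.resize(cv2.convertScaleAbs(im[0:330,100:620,::-1],alpha=1.3),None,fx=1.5,fy=1.5,interpolation=cv2.INTER_CUBIC))"
```

```text
time: 1.65
ee_pos: [0.3602, -0.1025, 0.2792]
tcp_rot: [-179.9, 0.0, 96.0]
wrist_force: [-0.7, 0.4, 0.4]
opening: 0.0003
[ 0.3602024  -0.10249146  0.27919193] [-1.79906516e+02  1.68159611e-02  9.60177062e+01] [-1.58447255e+01 -1.71298128e+01 -4.68794923e+00  1.02522362e+02
 -5.04180282e-02 -2.18623826e+01] [-0.74522579  0.35030382  0.35080813]
```

View pics/w1c.png

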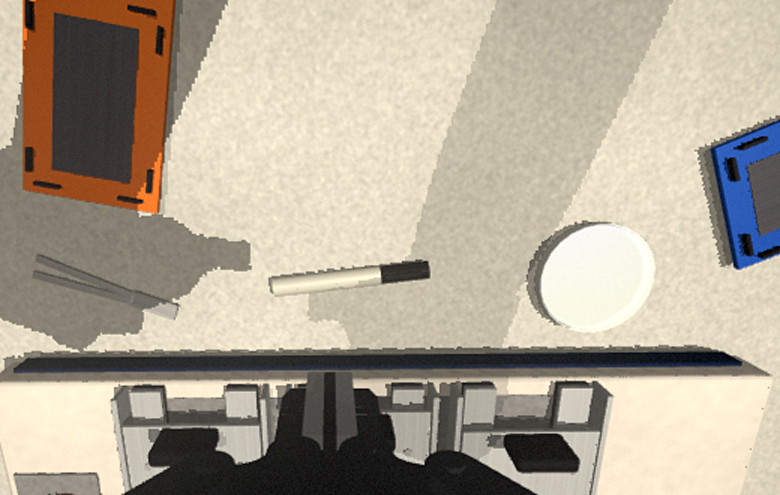

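Run:
```python
from h import *
import cv2
T=np.load('T1.npy')
def w(x,y,z): return onz("wrist",100+(x-.25)/1.5,(y-.25)/1.5,z,T)
RF=w(4,380,.055);LF=w(771,374,.055);print(RF,LF)
d=LF-RF;L=np.linalg.norm(d);print(L,np.degrees(np.arctan2(-d[0],d[1])))
a=np.arctan2(-d[0],d[1]);ex=np.array([np.cos(a),np.sin(a),0]);ey=np.array([-np.sin(a),np.cos(a),0])
for n,x,y,z in [("Rtab bot l",157,430,.081),("Rtab bot r",218,430,.081),("Rguide",119,392,.08),("Rguide inner",266,392,.08),("Lguide l",461,392,.08),("Lguide r",611,392,.08),("Ltab l",503,434,.081),("Ltab r",563,434,.081)]:
    P=w(x,y,z);print(n,P,(P-RF)@ex,(P-RF)@ey)
im=cv2.imread('pics/w1.png');c=im[225:,150:540];cv2.imwrite('pics/w1d.png',cv2.resize(cv2.convertScaleAbs(c,alpha=1.8),None,fx=2.05,fy=2.05,interpolation=cv2.INTER_CUBIC))
```

```text
[ 0.49442715 -0.34619001  0.055     ] [0.42551482 0.25368838 0.055     ]
0.6038236471196484 6.553251059993047
Rtab bot l [ 0.50971605 -0.21778671  0.081     ] 0.029843234282322006 0.12581947837444493
Rtab bot r [ 0.50483539 -0.17179858  0.081     ] 0.030242927956883138 0.17206414404521883
Rguide [ 0.48090161 -0.24619288  0.08      ] -0.002024842089225732 0.10088739564552686
Rguide inner [ 0.46940683 -0.13787295  0.08      ] -0.0010823276215102663 0.20981144819075123
Lguide l [0.45415985 0.00580556 0.08      ] 0.00016784924488321993 0.3542912788462355
Lguide r [0.44243232 0.1163188  0.08      ] 0.0011294481643207145 0.4654208740047312
Ltab l [0.48546264 0.04377549 0.081     ] 0.03559949876528811 0.38844064098945064
Ltab r [0.48064948 0.08912712 0.081     ] 0.03599361151089282 0.43404526585734
```

View pics/w1d.png

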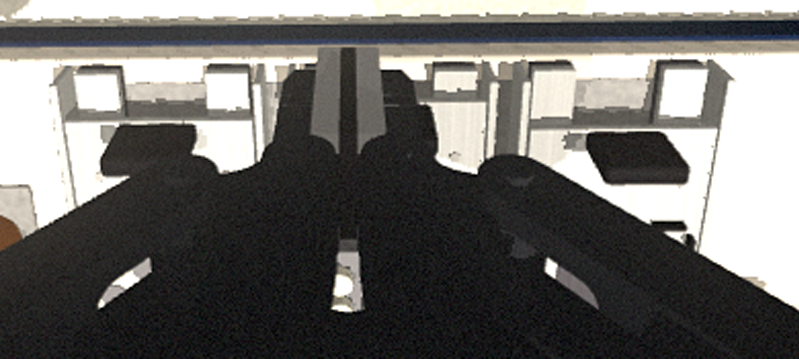

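```bash
python3 -c "
from h import *
print(delta([.476,-.198,.13],96.4))
print(delta([.476,-.198,.092],96.4))"
```

```text
(array([-0.1094,  0.1056,  0.1493]), array([-0.0017, -0.0006, -0.0057]))
(array([-0.1094,  0.1057,  0.1873]), array([-0.0017, -0.0006, -0.0057]))
```

```bash
python3 -m creep '[[-0.025,0.024,0.034,0,0,-0.006,0],[-0.05,0.048,0.068,0,0,-0.006,0],[-0.075,0.072,0.102,0,0,-0.006,0],[-0.1,0.096,0.136,0,0,-0.006,0],[-0.109,0.104,0.16,0,0,-0.006,0],[-0.109,0.104,0.187,0,0,-0.006,0],[-0.109,0.104,0.187,0,0,-0.006,0]]'
python3 -c "
from h import *
import cv2
o=bot.get_obs();np.save('T2.npy',pose(o));print(o['time'],o['ee_pos'],o['tcp_rot'],o['wrist_force'])
a=optics.camera('side')[140:310,270:500,::-1]; cv2.imwrite('pics/s2.png',cv2.resize(a,None,fx=3.4,fy=3.4,interpolation=cv2.INTER_CUBIC))
a=optics.camera('scene')[170:310,175:385,::-1]; cv2.imwrite('pics/c2.png',cv2.resize(cv2.convertScaleAbs(a,alpha=1.4),None,fx=3.8,fy=3.8,interpolation=cv2.INTER_CUBIC))
"
```

```text
time: 2.4
ee_pos: [0.4734, -0.1932, 0.0897]
tcp_rot: [-179.7, -0.2, 96.8]
wrist_force: [-0.2, -0.0, 0.1]
opening: 0.0002
2.4 [ 0.47339289 -0.19315638  0.08968001] [-179.68201887   -0.18906499   96.78663048] [-0.23853738 -0.04364555  0.10085466]
```

View pics/s2.png

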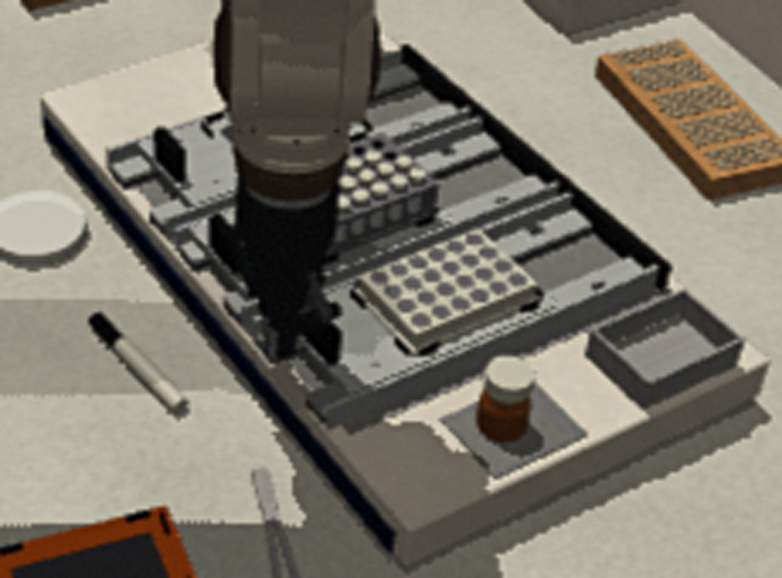

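View pics/c2.png

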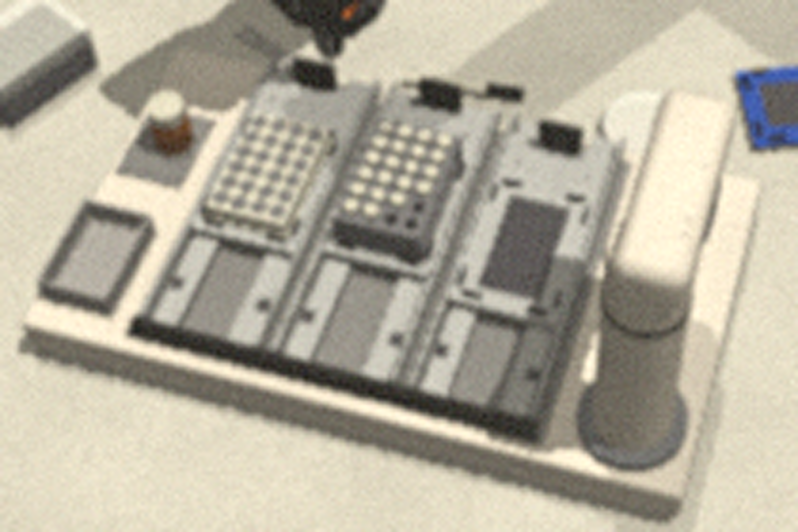

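```bash
python3 -m creep '[[-0.003,0.005,-0.002,0,0,0,0],[-0.004,0.01,-0.002,0,0,0,0],[-0.004,0.014,-0.002,0,0,0,0],[-0.004,0.018,-0.002,0,0,0,0],[-0.004,0.022,-0.002,0,0,0,0],[-0.004,0.026,-0.002,0,0,0,0]]'
python3 -c "
from h import *
o=bot.get_obs();print(o['time'],o['ee_pos'],o['tcp_rot'],o['wrist_force'],o['torque'])
"
```

```text
time: 3.1
ee_pos: [0.5015, -0.196, 0.0953]
tcp_rot: [-180.0, -0.0, 96.7]
wrist_force: [-1.5, -0.1, 1.4]
opening: -0.0002
3.1 [ 0.50152464 -0.19600428  0.09530355] [-1.79978934e+02 -1.95637684e-03  9.67106224e+01] [-1.49074823 -0.12762594  1.44120948] [-0.07466574  0.28505246  0.03130956]
```

```bash
python3 -m creep '[[0,0.004,0,0,0,0,0],[0,0.008,0,0,0,0,0],[0,0.012,0,0,0,0,0],[0,0.016,0,0,0,0,0],[0,0.02,0,0,0,0,0],[0,0.024,0,0,0,0,0],[0,0.028,0,0,0,0,0],[0,0.032,0,0,0,0,0]]'
python3 -m creep '[[0,0.004,0,0,0,0,0],[0,0.008,0,0,0,0,0],[0,0.012,0,0,0,0,0]]'
python3 -c "
from h import *
import cv2
o=bot.get_obs();print(o['time'],o['ee_pos'],o['tcp_rot'],o['wrist_force'],o['torque'])
a=optics.camera('side')[140:310,270:500,::-1]; cv2.imwrite('pics/s3.png',cv2.resize(a,None,fx=3.4,fy=3.4,interpolation=cv2.INTER_CUBIC))
a=optics.camera('scene')[170:310,175:385,::-1]; cv2.imwrite('pics/c3.png',cv2.resize(cv2.convertScaleAbs(a,alpha=1.4),None,fx=3.8,fy=3.8,interpolation=cv2.INTER_CUBIC))
"
```

```text
time: 3.9
ee_pos: [0.5335, -0.1923, 0.0952]
tcp_rot: [-180.0, -0.0, 96.7]
wrist_force: [-1.4, -0.4, 0.1]
opening: 0.0
time: 4.2
ee_pos: [0.5454, -0.1908, 0.0952]
tcp_rot: [180.0, -0.0, 96.7]
wrist_force: [-0.6, -1.2, 0.5]
opening: -0.0
4.2 [ 0.54539112 -0.19082417  0.09524611] [ 1.79999665e+02 -3.30455164e-03  9.67173328e+01] [-0.62445655 -1.20712237  0.47961489] [-0.05896126  0.30057481 -0.0004951 ]
```

View pics/c3.png

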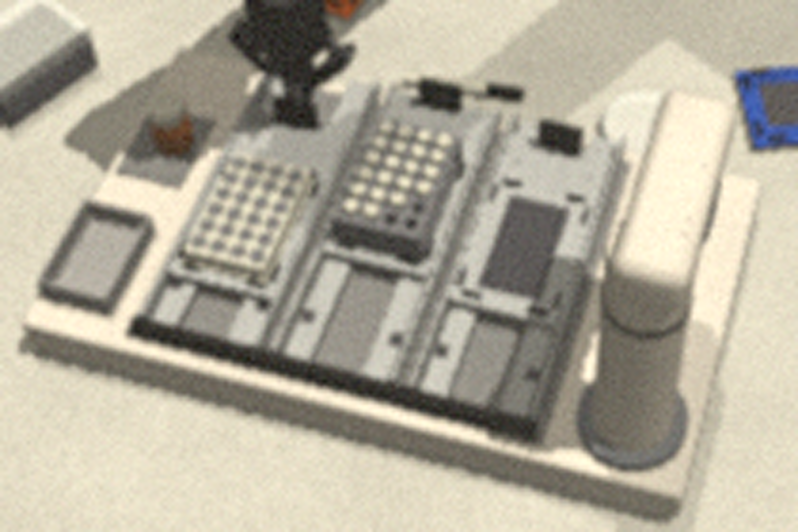

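View pics/s3.png

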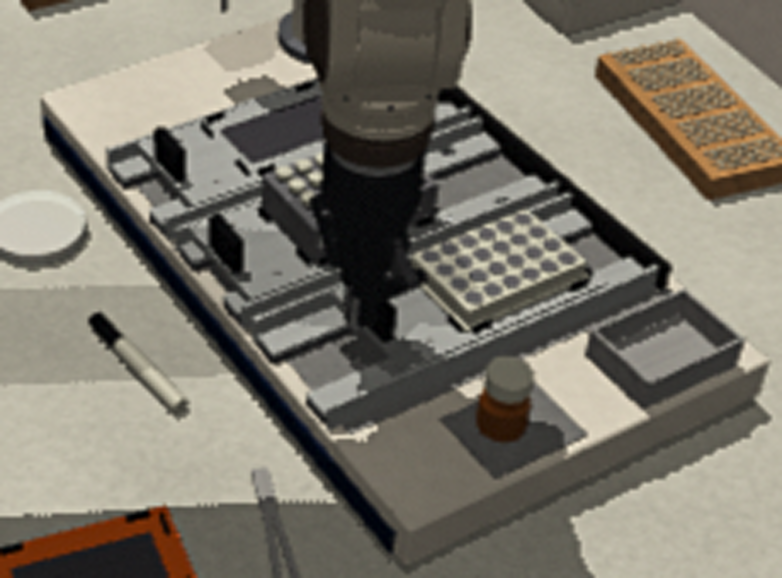

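```bash
python3 -m creep '[[0,0.004,0,0,0,0,0],[0,0.008,0,0,0,0,0],[0,0.011,0,0,0,0,0],[0,0.014,0,0,0,0,0]]'
python3 -m creep '[[0,0.003,0,0,0,0,0],[0,0.005,0,0,0,0,0]]'
python3 -m creep '[[0,0.002,0,0,0,0,0],[0,0.004,0,0,0,0,0]]'
```

```text
time: 4.7
ee_pos: [0.5592, -0.1892, 0.0952]
tcp_rot: [-180.0, 0.0, 96.7]
wrist_force: [-0.6, 0.1, 0.4]
opening: -0.0001
time: 4.9
ee_pos: [0.5642, -0.1886, 0.0952]
tcp_rot: [-180.0, -0.0, 96.7]
wrist_force: [-1.9, 0.8, 0.3]
opening: -0.0002
time: 5.1
ee_pos: [0.5682, -0.1882, 0.0953]
tcp_rot: [180.0, 0.0, 96.7]
wrist_force: [-0.7, 0.9, 0.1]
opening: 0.0001
```

```bash
python3 -m creep '[[0,0.002,0,0,0,0,0],[0,0.004,0,0,0,0,0]]' | grep -E "pos|force"
python3 -m creep '[[0,0.002,0,0,0,0,0],[0,0.004,0,0,0,0,0]]'| grep -E "pos|force"
```

```text
ee_pos: [0.5721, -0.1877, 0.0954]
wrist_force: [0.6, -0.2, 0.2]
ee_pos: [0.5751, -0.1873, 0.0953]
wrist_force: [-12.1, -1.8, 5.6]
```

```bash
python3 -c "
from h import *
import cv2
o=bot.get_obs();print(o['time'],o['ee_pos'],o['tcp_rot'],o['wrist_force'],o['torque'])
a=optics.camera('side')[170:290,330:500,::-1]; cv2.imwrite('pics/s4.png',cv2.resize(a,None,fx=4.6,fy=4.6,interpolation=cv2.INTER_CUBIC))
a=optics.camera('scene')[180:290,175:325,::-1]; cv2.imwrite('pics/c4.png',cv2.resize(cv2.convertScaleAbs(a,alpha=1.4),None,fx=5.2,fy=5.2,interpolation=cv2.INTER_CUBIC))
"
```

```text
5.5 [ 0.57509716 -0.18729495  0.09527973] [-1.79891800e+02 -3.36283323e-03  9.67030845e+01] [-12.14661061  -1.82617137   5.64724689] [-0.15301782  2.44574282  0.00864491]
```

View pics/s4.png

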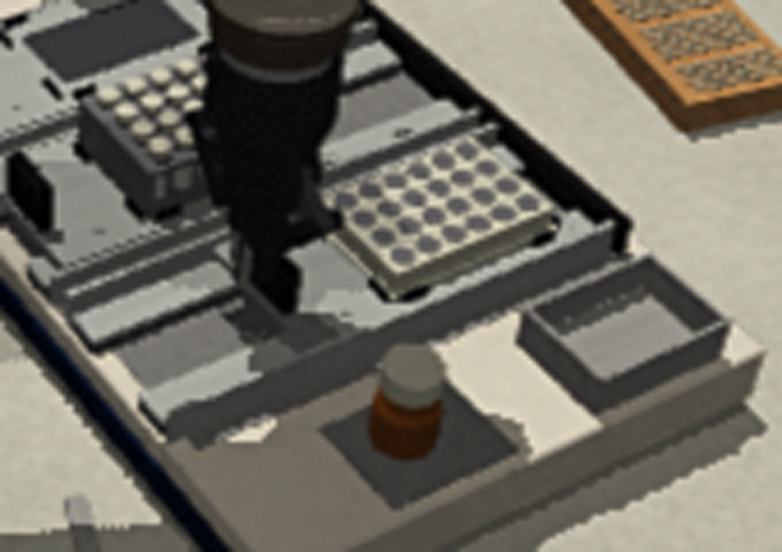

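View pics/c4.png

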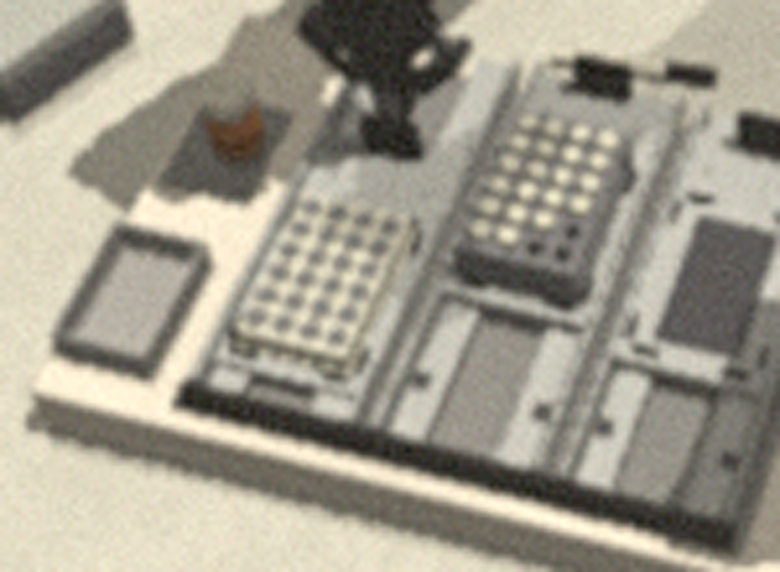

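```bash
python3 -m creep '[[0,-0.005,0,0,0,0,0],[0,-0.02,0,0,0,0,0],[0,-0.05,0,0,0,0,0],[0,-0.09,-0.01,0,0,0,0],[0,-0.12,-0.03,0,0,0,0],[0,-0.12,-0.03,0,0,0,0]]'
python3 -c "
from h import *
import cv2
print(delta([.455,-.070,.125],96.4))
print(delta([.455,-.070,.094],96.4))
a=optics.camera('side')[170:290,330:500,::-1]; cv2.imwrite('pics/s5.png',cv2.resize(a,None,fx=4.6,fy=4.6,interpolation=cv2.INTER_CUBIC))
a=optics.camera('scene')[180:290,175:325,::-1]; cv2.imwrite('pics/c5.png',cv2.resize(cv2.convertScaleAbs(a,alpha=1.4),None,fx=5.2,fy=5.2,interpolation=cv2.INTER_CUBIC))
"
```

```text
time: 6.2
ee_pos: [0.4551, -0.202, 0.1282]
tcp_rot: [179.8, 0.1, 96.6]
wrist_force: [1.0, -1.0, -0.2]
opening: -0.0002
(array([0.1311, 0.0151, 0.003 ]), array([0.0032, 0.0021, 0.004 ]))
(array([0.1312, 0.015 , 0.034 ]), array([0.0032, 0.0021, 0.004 ]))
```

View pics/s5.png

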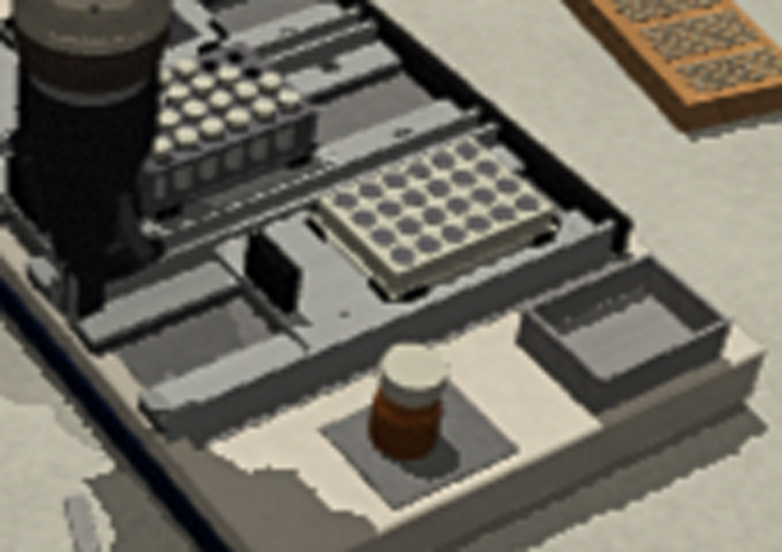

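View pics/c5.png

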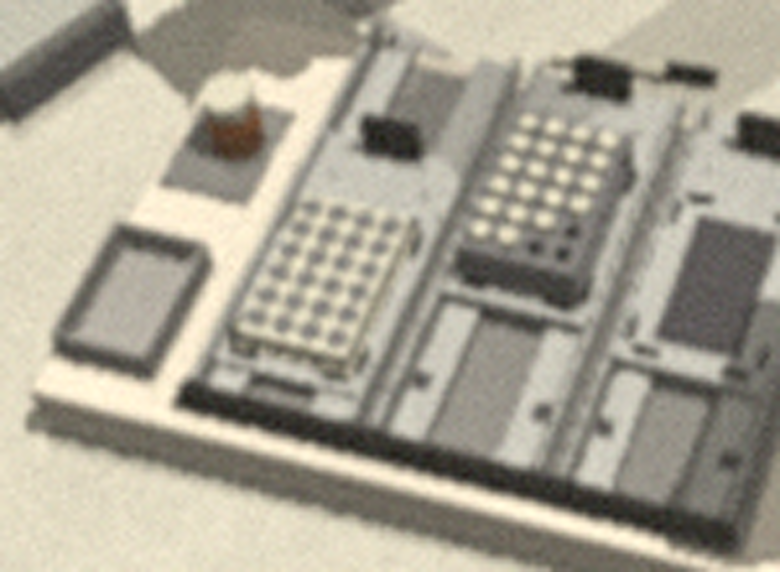

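```bash
python3 -m creep '[[0.044,0.005,0,0,0,0,0],[0.088,0.01,0,0,0,0,0],[0.131,0.015,0.01,0,0,0.004,0],[0.131,0.015,0.034,0,0,0.004,0],[0.131,0.015,0.034,0,0,0.004,0]]'
python3 -c "
from h import *
import cv2
o=bot.get_obs();print(o['time'],o['ee_pos'],o['tcp_rot'],o['wrist_force'])
a=optics.camera('side')[140:310,270:500,::-1]; cv2.imwrite('pics/s6.png',cv2.resize(a,None,fx=3.4,fy=3.4,interpolation=cv2.INTER_CUBIC))
a=optics.camera('scene')[170:310,175:385,::-1]; cv2.imwrite('pics/c6.png',cv2.resize(cv2.convertScaleAbs(a,alpha=1.4),None,fx=3.8,fy=3.8,interpolation=cv2.INTER_CUBIC))
"
```

```text
time: 6.8
ee_pos: [0.4553, -0.0678, 0.088]
tcp_rot: [-179.7, -0.1, 96.7]
wrist_force: [-0.2, -0.7, -0.5]
opening: 0.0001
6.8 [ 0.45531156 -0.06775663  0.08799278] [-1.79738197e+02 -7.67406282e-02  9.66664324e+01] [-0.15855301 -0.73368582 -0.52456089]
```

View pics/s6.png

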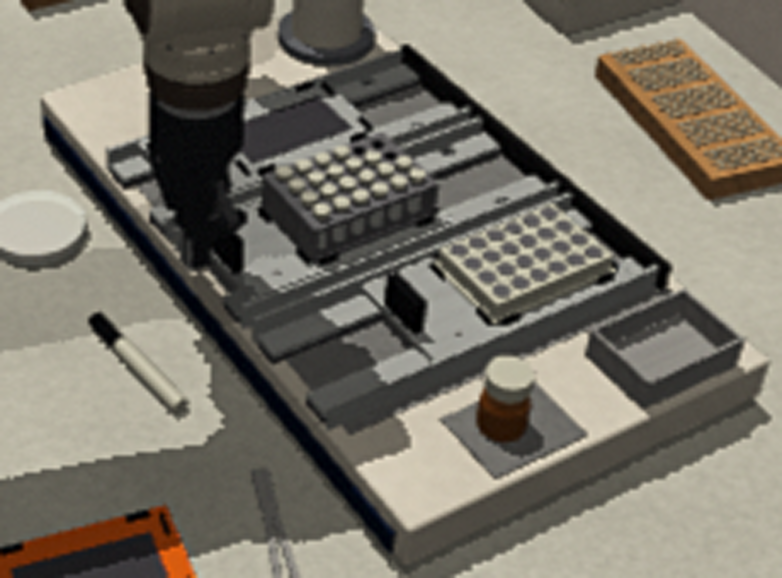

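View pics/c6.png

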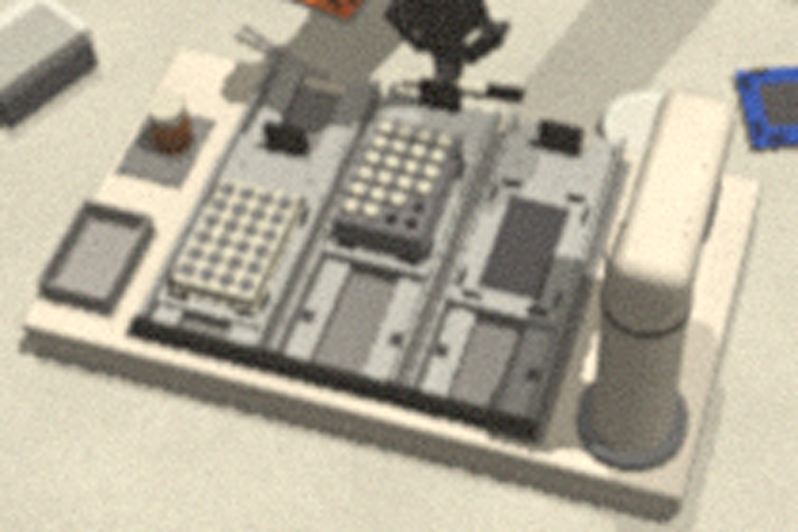

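```bash
python3 -m creep '[[-0.001,0.004,-0.002,0,0,0,0],[-0.002,0.008,-0.002,0,0,0,0],[-0.002,0.012,-0.002,0,0,0,0],[-0.002,0.016,-0.002,0,0,0,0],[-0.002,0.02,-0.002,0,0,0,0],[-0.002,0.024,-0.002,0,0,0,0],[-0.002,0.028,-0.002,0,0,0,0],[-0.002,0.032,-0.002,0,0,0,0]]'
python3 -m creep '[[0,0.004,0,0,0,0,0],[0,0.008,0,0,0,0,0],[0,0.012,0,0,0,0,0],[0,0.016,0,0,0,0,0],[0,0.02,0,0,0,0,0],[0,0.024,0,0,0,0,0],[0,0.028,0,0,0,0,0],[0,0.032,0,0,0,0,0]]'
python3 -m creep '[[0,0.004,0,0,0,0,0],[0,0.008,0,0,0,0,0],[0,0.012,0,0,0,0,0],[0,0.016,0,0,0,0,0],[0,0.02,0,0,0,0,0]]'
python3 -c "
from h import *
import cv2
a=optics.camera('side')[140:310,270:500,::-1]; cv2.imwrite('pics/s7.png',cv2.resize(a,None,fx=3.4,fy=3.4,interpolation=cv2.INTER_CUBIC))
a=optics.camera('scene')[170:310,175:385,::-1]; cv2.imwrite('pics/c7.png',cv2.resize(cv2.convertScaleAbs(a,alpha=1.4),None,fx=3.8,fy=3.8,interpolation=cv2.INTER_CUBIC))
"
```

```text
time: 7.7
ee_pos: [0.4886, -0.0677, 0.0933]
tcp_rot: [-180.0, -0.0, 96.5]
wrist_force: [-1.8, -0.7, 0.7]
opening: 0.0001
time: 8.5
ee_pos: [0.5204, -0.0642, 0.0933]
tcp_rot: [-180.0, -0.0, 96.5]
wrist_force: [-2.1, 1.0, 1.8]
opening: 0.0002
time: 9.0
ee_pos: [0.5403, -0.0619, 0.0933]
tcp_rot: [180.0, -0.0, 96.5]
wrist_force: [-1.9, -0.7, 1.5]
opening: 0.0001
```

View pics/c7.png

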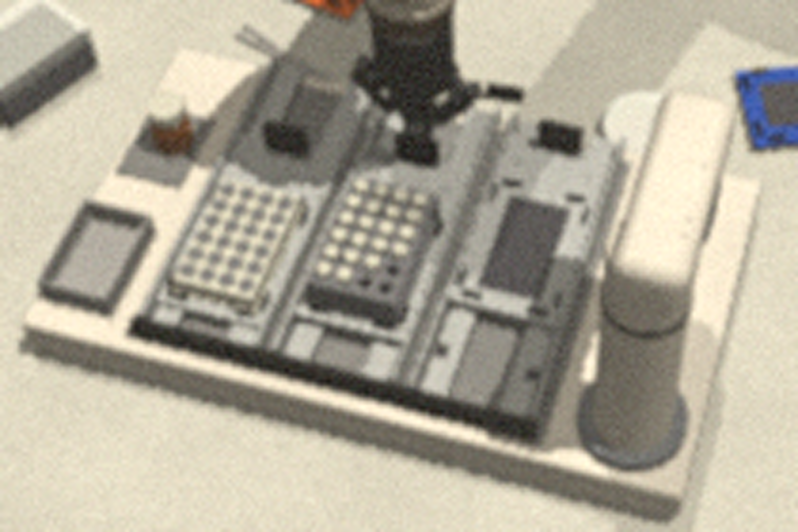

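The tube carrier is sliding straight. In the scene view its rear edge, at about (345,335), is still around 20 mm short of where the plate carrier stopped. I'll slow down for the last stretch.

```bash
python3 -m creep '[[0,0.003,0,0,0,0,0],[0,0.006,0,0,0,0,0],[0,0.009,0,0,0,0,0],[0,0.012,0,0,0,0,0]]'| grep -E "pos|force"
python3 -m creep '[[0,0.002,0,0,0,0,0],[0,0.004,0,0,0,0,0]]'| grep -E "pos|force"
python3 -m creep '[[0,0.002,0,0,0,0,0]]'| grep -E "pos|force"
```

```text
ee_pos: [0.5521, -0.0606, 0.0932]
wrist_force: [-0.5, -0.2, -0.5]
ee_pos: [0.5562, -0.0601, 0.0934]
wrist_force: [0.1, 0.0, 0.0]
ee_pos: [0.5581, -0.0599, 0.0933]
wrist_force: [-0.4, -0.6, 0.7]
```

```bash
python3 -m creep '[[0,0.002,0,0,0,0,0]]'| grep -E "pos|force"
python3 -m creep '[[0,0.002,0,0,0,0,0]]'| grep -E "pos|force"
```

```text
ee_pos: [0.5598, -0.0597, 0.0933]
wrist_force: [-1.3, -1.2, 0.9]
ee_pos: [0.5603, -0.0595, 0.0932]
wrist_force: [-16.7, -1.6, 9.0]
```

The wrist force jumped to 17 N at x = 0.5603, and the plate stop predicted 0.5606. I'll back off now and check.

```bash
python3 -m creep '[[0,-0.005,0,0,0,0,0],[0,-0.02,0,0,0,0,0],[0,-0.05,0,0,0,0,0],[0,-0.09,-0.01,0,0,0,0],[0,-0.13,-0.03,0,0,0,0],[0.0,-0.15,-0.07,0,0,0,0],[0.0,-0.16,-0.11,0,0,0,0],[0,-0.17,-0.15,0,0,0,0]]'
python3 -m creep '[[0.0,-0.03,-0.03,0,0,0,0],[0.0,-0.06,-0.06,0,0,0,0],[0.0,-0.06,-0.1,0,0,0,0],[0.0,-0.06,-0.14,0,0,0,0],[0.0,-0.06,-0.14,0,0,0,0]]'
python3 -c "
from h import *
import cv2
o=bot.get_obs();np.save('T8.npy',pose(o));print(o['time'],o['ee_pos'],o['tcp_rot'],o['wrist_force'],o['q'])
im=optics.camera('wrist');cv2.imwrite('pics/w8.png',im[:,:,::-1])
im=optics.camera('side');cv2.imwrite('pics/side8.png',im[:,:,::-1]);a=im[140:310,270:500,::-1]; cv2.imwrite('pics/s8.png',cv2.resize(a,None,fx=3.4,fy=3.4,interpolation=cv2.INTER_CUBIC))
im=optics.camera('scene');cv2.imwrite('pics/scene8.png',im[:,:,::-1]);a=im[170:310,175:385,::-1]; cv2.imwrite('pics/c8.png',cv2.resize(cv2.convertScaleAbs(a,alpha=1.4),None,fx=3.8,fy=3.8,interpolation=cv2.INTER_CUBIC))
"
```

```text
time: 10.8
ee_pos: [0.3919, -0.0787, 0.2451]
tcp_rot: [179.9, 0.0, 96.5]
wrist_force: [1.5, 0.2, 0.1]
opening: 0.0001
time: 11.3
ee_pos: [0.3337, -0.0856, 0.3879]
tcp_rot: [179.6, 0.1, 96.5]
wrist_force: [-0.1, 0.3, -1.0]
opening: 0.0003
11.3 [ 0.33365302 -0.08560588  0.38787007] [1.79587607e+02 1.48216318e-01 9.64705939e+01] [-0.08552047  0.32706488 -1.03132069] [-1.43970230e+01 -1.56581521e+01  9.42698570e+00  1.14646999e+02
  8.40685897e-03 -2.08681182e+01]
```

View pics/w8.png

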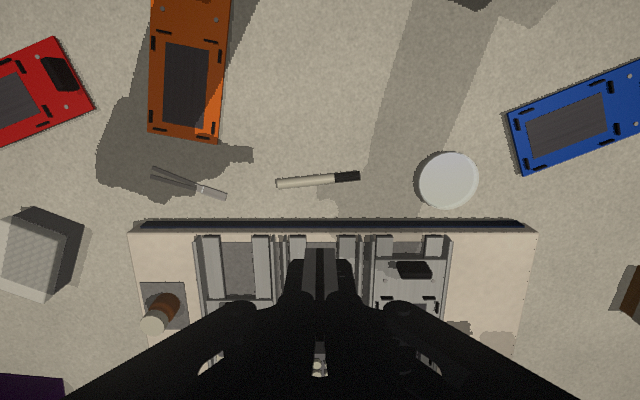

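View pics/s8.png

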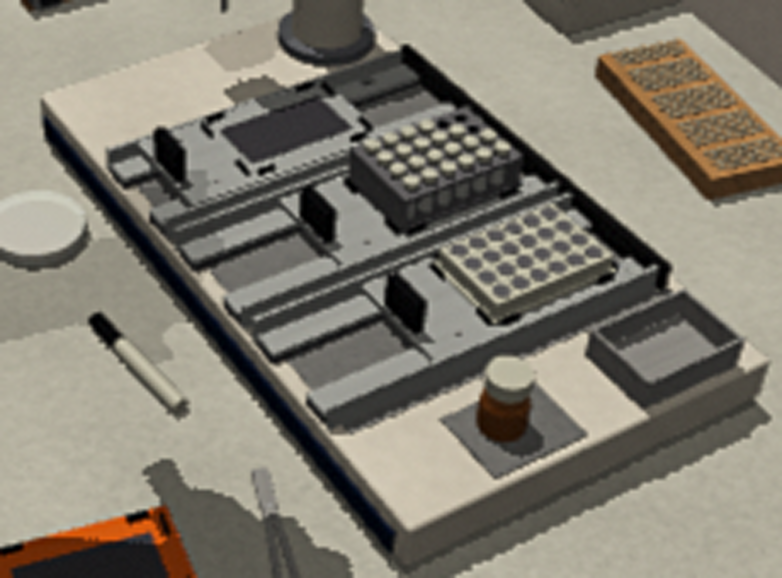

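View pics/c8.png

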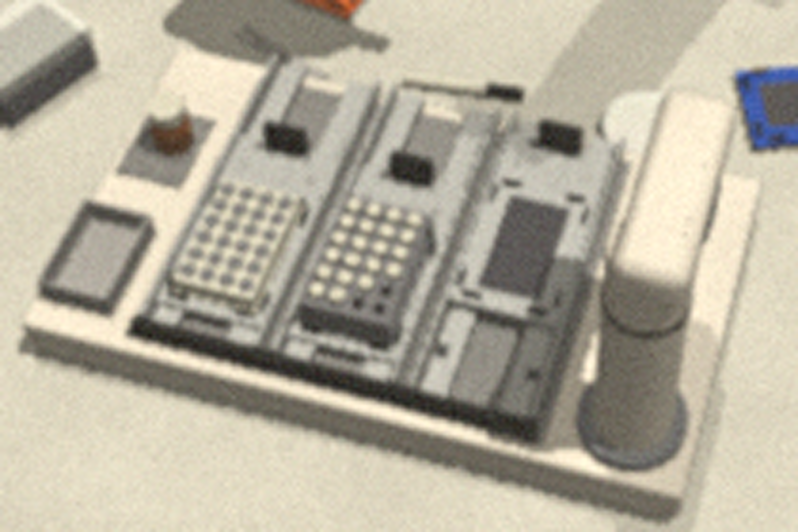

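Run:
```python
from h import *
import cv2
def blobs(f,roi):
    x0,y0,x1,y1=roi;im=cv2.imread(f)[y0:y1,x0:x1]
    m=(im.max(2)<(38)).astype(np.uint8)
    n,l,s,c=cv2.connectedComponentsWithStats(m)
    return [(round(c[i][0]+x0,2),round(c[i][1]+y0,2),s[i][4],s[i][2],s[i][3]) for i in range(1,n) if 25<s[i][4]<200]
for k in "08":
    print("side",k,blobs(f"pics/side{k}.png",(310,170,405,250)))
    print("scene",k,blobs(f"pics/scene{k}.png",(240,180,335,220)))
```

```text
side 0 [(np.float64(319.45), np.float64(185.06), np.int32(89), np.int32(9), np.int32(16)), (np.float64(336.02), np.float64(211.17), np.int32(104), np.int32(9), np.int32(17)), (np.float64(333.54), np.float64(219.88), np.int32(26), np.int32(13), np.int32(9)), (np.float64(363.93), np.float64(237.51), np.int32(128), np.int32(11), np.int32(18)), (np.float64(356.76), np.float64(244.92), np.int32(38), np.int32(20), np.int32(9))]
scene 0 [(np.float64(290.0), np.float64(195.11), np.int32(28), np.int32(9), np.int32(7)), (np.float64(321.41), np.float64(206.03), np.int32(29), np.int32(9), np.int32(7))]
side 8 [(np.float64(319.45), np.float64(185.06), np.int32(89), np.int32(9), np.int32(16)), (np.float64(362.95), np.float64(202.5), np.int32(105), np.int32(10), np.int32(18)), (np.float64(345.19), np.float64(212.48), np.int32(62), np.int32(39), np.int32(12)), (np.float64(388.71), np.float64(228.81), np.int32(127), np.int32(12), np.int32(17)), (np.float64(370.68), np.float64(238.7), np.int32(69), np.int32(42), np.int32(15))]
scene 8 [(np.float64(321.38), np.float64(206.38), np.int32(26), np.int32(10), np.int32(7)), (np.float64(249.66), np.float64(206.84), np.int32(32), np.int32(9), np.int32(6)), (np.float64(282.86), np.float64(214.69), np.int32(35), np.int32(10), np.int32(6))]
```

Run:
```python
from h import *
from scipy.optimize import least_squares
a=np.radians(6.5);ex=np.array([np.cos(a),np.sin(a),0])
for n,p0,p1 in [("plate",(363.93,237.51),(388.71,228.81)),("tube",(336.02,211.17),(362.95,202.5))]:
    X=onz("side",*p0,.0985)
    for yaw in(6.2,6.5,6.8):
        a=np.radians(yaw);ex=np.array([np.cos(a),np.sin(a),0])
        print(n,yaw,least_squares(lambda q:proj("side",X+q[0]*ex+[0,0,q[1]])-p1,[.07,0]).x)
# rear edge gap to the buffer, scene
```

```text
plate 6.2 [ 0.08109005 -0.00496354]
plate 6.5 [ 0.08143936 -0.00547027]
plate 6.8 [ 0.08179396 -0.00598139]
tube 6.2 [ 0.09136561 -0.00498895]
tube 6.5 [ 0.09170176 -0.00547716]
tube 6.8 [ 0.09204293 -0.00596899]
```

Both tabs measure about 5.5 mm lower than at the start, against 6 mm expected. The empty carrier's tab hasn't moved.

```bash
python3 -c "
from workcell import bot
print(bot.get_obs()['time']);print(bot.job_done())"
```

```text
11.45
the job is handed in; nothing more can be done
None
```

Both loaded carriers are home in their notches, and the job was handed in at 11.45 s. I pushed the plate carrier (right lane) first, then the tube carrier (middle lane), with the shut fingertips against each tab at no more than 40 mm/s once in contact.

- **Locking:** each carrier slid at about 1–2 N. It then stopped hard, at 12 N for the plate and 17 N for the tubes. The tube carrier stopped at x = 0.5603, and the plate stop predicted 0.5606.
- **Drop and travel:** the side view puts the two tabs about 5.5 mm lower than before, against the 6 mm expected. Travel was about 81 mm for the plate carrier and 92 mm for the tube carrier, both within 50–100 mm. The drop figure moves by about 0.5 mm for each 0.3° of assumed lane direction.
- **Everything else:** the empty carrier's tab is at the same side-camera pixel as at the start. In the last pictures both loads look properly seated and nothing else looks moved. The arm finished raised and clear, touching nothing.

No check failed. The one loose end is that I measured the deck's long side at 604–610 mm against the stated 630 mm. I set the lane positions from the measured tabs and from contact instead.

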